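# Load a slide cassette and lock the hold-down clamp

## Task

Pick up the microscope-slide cassette by its blue tail, lay it on the copper plate of the clamping fixture and slide it nose first along the guides, under the two keeper lips, until it is fully home against the end stop; let go of it. Then push the red handle of the toggle clamp over past its dead centre, so that the clamp locks and holds the cassette pressed down on the sprung copper plate by itself. Work by feel: put no more than about 35 N on the handle or the fixture, do not ram the cassette into its stop (at most 40 N), and leave the brown bottle and the beaker standing where they are.

Things in the scene. Friction and masses are not known exactly. Their poses are not given: they have to be found in the camera images.
- fixture: Clamping fixture, bolted down: aluminium base plate 205 x 100 mm, top 16 mm above the worktop. Origin: centre of the plate at worktop level. z up; x along the plate, from the toggle clamp (-x end) to the open loading end (+x end). The axes of the fixture's other points are the same. The cassette goes in from the loading end, moving along -x.
- guide_mouth (a point): On top of the fixture's copper plate, midway between the ends of its guides. The plate, 36 mm wide, reaches 55 mm to -x and 35 mm to +x of this point; it is sprung: from about 3 N it sinks straight down, 3.5 N per mm, 8 mm at most. The grey guides, 44 mm apart, run from here 55 mm to -x, 7.5 mm higher than the plate; towards +x they flare to 58 mm apart over 21 mm.
- stop_face (a point): Foot of the end stop: middle of its face, level with the copper plate's top. The steel stop, faced with rubber, is 8 mm high above the plate. Over the first 32 mm from it two steel keeper lips overhang the guides, 33 mm apart, undersides 7.5 mm above the plate: the cassette's 4.5 mm flanges go under them, so it must be slid in along -x. The raised clamp arm hangs over this, up to 70 mm to +x.
- seat_home (a point): Where cassette_grip has to be when the cassette is home against the end stop, unpressed, its axes parallel to the fixture's. The stop is 125 mm to -x. Clamped down, the cassette's grip point is about 5 mm lower. 85 mm to +x of here the whole cassette is still outside the guides, its nose end lying on the copper plate. Nothing overhangs within 55 mm of this point.
- handle_pivot (a point): Nominal place of the clamp handle's hinge (axis along y). The clamp is bolted through slots and really sits up to 12 mm to +x or -x of this: not measured, must be felt. The handle starts leaning back to -x, 46 deg from upright; pushed to +x it swings up. Dead centre is near upright; then it snaps on 2 deg to a firm stop and stays locked. Short of dead centre it springs back when let go.
- handle_end (a point): Nominal place of the rounded end of the open handle (true place up to 12 mm to +x or -x), 126 mm from its hinge. Red grip: 16 mm thick, the last 68 mm. Meet it slowly (3 cm/s). Swings freely at first; over the last 23 deg before upright the spindle presses the cassette down: up to 10 N of push near the grip's end, twice that low on it. Then the force drops to 0; at the stop it rises 20 N per mm.
- cassette_grip (a point): Grip point in the slide cassette's blue upright tail (57 long, 13 thick, 36 mm high), 23 mm above its underside; pinch across the thickness (y). x: from nose to tail; z up. Cassette 0.11 kg, 145 mm long, loose, flat on the worktop: nose 125 mm, black frame 35 to 125 mm to -x (40 mm wide, 4.5 mm flanges, upper part 30 mm wide), tail end 20 mm to +x; steel bridge (36 x 26, 14 mm high) 83 mm to -x.
- bottle: Bystander: brown glass dropper bottle, 36 mm across, 98 mm high, standing loose. Origin: centre of its underside.
- beaker: Bystander: small glass beaker, 52 mm across, 69 mm high, standing loose. Origin: centre of its underside.

How it is judged:
By the outcome, as a careful person would: the job done as asked, in the order asked, and still so for the second after the job is handed in, with the robot touching nothing.
It also fails if it takes over 58 s, if anything falls off the work surface, if the arm or the gripper's body presses on something with over 40 N, if the wrist force passes 120 N, or if a joint passes its speed limit or range.

## Robot

A 6-joint arm with a two-finger parallel gripper is mounted at the origin on a cart in front of the work surface, level with it; the furniture and walls round the work are solid. World frame = base frame: x ahead of the robot, y to its left, z up, the work surface at z = 0. Lengths are in m, angles in degrees, forces in N, time in s.
With the tool pointing down it reaches from about 0.25 to 0.725 m from the base axis. Payload 9.7 kg.
Tool frame: the origin (TCP) lies on the centre line of the jaws, within the pads' length; the fingertips stand bot.nose_length ahead of it and the grasp point (between the pads) lies 11 mm behind it (bot.nose_length is the distance from the TCP to the fingertips, in m); z points along the fingers, y is the line along which they close (so a half turn about z gives the same grasp; the last joint's range is limited). The gripper opens to 85 mm and grips with 20 to 120 N. Pads are 22 mm wide; open, the fingers measure 114 mm over their backs; the gripper's body (76 mm by 85 mm) begins 54 mm behind the grasp point. The pads swing forward as they close: fully open they stand 13 mm farther back than shut.
Start: joints at [-69.099, 4.979, 10.078, 95.1, 0, 90], TCP at [0.196, -0.514, 0.239] pointing down, gripper open.
Joint ranges: [-179.16, 179.16], [-48.56, 103.87], [-65.8, 70.77], [-126.05, 130.52], [-82.76, 87.17], [-180, 180]. Speed limits (degrees/s): [127.2, 127.2, 147.25, 180, 180, 180].

## Interface

Orientations are given as [roll, pitch, yaw] about the fixed x, y, z axes, in that order (R = Rz(yaw) Ry(pitch) Rx(roll)).
In Python, from workcell import bot gives the robot as it stands. The module is installed in compiled form; this text tells all that it offers.
- The arm moves only by the shell command python3 -m inch 'ROWS' [OPENING] [FORCE]. ROWS is JSON, a list of rows, each a list of 4 numbers: the shift along the world's x, y, z in cm, then the turn about the world's z in degrees. A call has exactly 8 rows; each row is the pose to reach, as a shift and turn from the pose commanded when the call began; what a row does not reach only later rows make up. A row lasts 1/8 s, in which the tool goes at most 62.5 mm and 10.7 degrees, less where a joint would pass 70% of its speed; a pose out of reach is approached as far as the arm can. A call with a gripper value outside its range is refused whole. OPENING is the finger opening in cm, from 0 to 8.54, set as the call begins (- or left out, the last holds). The fingers move at their own pace and stop on an object; FORCE is the grip in N (left out, the last holds). Time passes only in rows, so rows that repeat a pose let the fingers close, or fill a call up. It gives the time, the measured TCP pose, the force, the opening and the grip force at its end, in the units of the state.
- bot.get_obs(): the state, without advancing time (a new reading comes with each control period).
- bot.camera(name): name is "side" or "top"; returns a dict with "img" (384x512x3 uint8, red, green, blue), "fovy" (degrees; the focal length in pixels is half the picture's height over the tangent of half this angle, whatever the lens; pixels are square), "cx", "cy" (the principal point, pixels), "R" (3x3) and "t" (3): a world point X has camera coordinates R X + t. Camera axes: x right, y down, z forward; pixel columns grow to the right and rows downward; lengths in m; the calibration is good to about 2 mm. A picture is of the moment at which its call begins. There is no depth.
- bot.job_done(): hands the job in; it is judged then, once.
Trained networks look in a picture, given as the dict that the camera call returned (one of the last four; its "shot" number tells which), for a name from the list of things; names that differ only in an ending like _2 or _b are one class to them, and where a whole thing is asked for, a point or a joint stands for the part that bears it (a point fixed in the world has none). Each returns a list of dicts, best first, with "score" (0 to 1); they miss things now and then, are a little off and sometimes report something else, mostly with a low value. They report only what shows in the picture. A call takes as long as a camera call.
- bot.find_in(thing, picture): "point" ([column, row] in pixels, amid what is visible of it).
- bot.landmark_of(thing, picture): "point" ([column, row] in pixels: a listed point, or the origin of a listed thing).
The state is a dict: "time": time; "q": joint angles; "qd": joint speeds; "joint_efforts": joint torques, N m; "ee_pos": TCP position; "tcp_rot": TCP orientation; "wrist_force": force on the tool from outside, world axes, zero at the start; "torque": the same for the moment, N m; "opening": finger opening in m; "grasp_force": force on a finger pad.
Only numpy, scipy, OpenCV 4.12 (cv2) and the standard library are available. Lean on these libraries where they do the work, as an engineer would, in place of code of your own. Each camera call takes 0.05 s, during which the arm holds its last target. There are 200 camera calls.

## Working session

There is one attempt and no reset: what is moved stays moved. The work goes in short steps, Python scripts to look and compute and a shell command to move; the robot and the scene stay as the last step left them, time stands still between calls to the robot, and variables do not carry over. Pictures are saved under pics/ and viewed, at most 10 in all, crops included, and the job is handed in when it is done.

```bash
mkdir -p pics; cat > h.py <<'E'
import numpy as np, cv2
from workcell import bot
from scipy.optimize import least_squares
def ray(c,p):
    f=c["img"].shape[0]/2/np.tan(np.radians(c["fovy"]/2))
    d=np.array([(p[0]-c["cx"])/f,(p[1]-c["cy"])/f,1.]); R=np.array(c["R"]);t=np.array(c["t"])
    d=R.T@d; return -R.T@t, d/np.linalg.norm(d)
def atz(c,p,z):
    o,d=ray(c,p); return o+d*(z-o[2])/d[2]
def tri(c1,p1,c2,p2):
    A=np.zeros((3,3));b=np.zeros(3);L=[]
    for c,p in((c1,p1),(c2,p2)):
        o,d=ray(c,p);M=np.eye(3)-np.outer(d,d);A+=M;b+=M@o;L.append((M,o))
    X=np.linalg.solve(A,b); return X,[round(1e3*np.linalg.norm(M@(X-o)),1) for M,o in L]
def proj(c,X):
    f=c["img"].shape[0]/2/np.tan(np.radians(c["fovy"]/2)); v=np.array(c["R"])@X+c["t"]
    return np.array([c["cx"]+f*v[0]/v[2],c["cy"]+f*v[1]/v[2]])
def save(c,n): cv2.imwrite("pics/"+n+".png",cv2.cvtColor(c["img"],cv2.COLOR_RGB2BGR))
E
python3 - <<'E'
from h import *
s=bot.camera("side");t=bot.camera("top")
im=np.vstack([cv2.resize(s["img"],(400,300)),cv2.resize(t["img"],(400,300))])
save(s,"s0");save(t,"t0")
o=bot.get_obs();print(o["ee_pos"],o["tcp_rot"],o["time"],bot.nose_length,o["wrist_force"])
for n in "fixture guide_mouth stop_face seat_home handle_pivot handle_end cassette_grip bottle beaker".split():
    a=bot.landmark_of(n,s);b=bot.landmark_of(n,t)
    print(n,[(np.round(x["point"]),round(x["score"],2)) for x in a[:2]],[(np.round(x["point"]),round(x["score"],2)) for x in b[:2]])
    if a and b:
        X,e=tri(s,a[0]["point"],t,b[0]["point"]);print("   ",X.round(4),e)
E
```

```text
[ 0.19612045 -0.51363931  0.23865047] [-1.79930968e+02  8.40311787e-04  2.08980675e+01] 0.1 0.008 [-0.90218285  0.06154017  0.52556828]
fixture [(array([254., 248.]), 0.75), (array([276., 208.]), 0.16)] [(array([228., 209.]), 0.88)]
    [0.5163 0.0551 0.0016] [np.float64(1.3), np.float64(1.3)]
guide_mouth [(array([264., 226.]), 0.72)] [(array([246., 212.]), 0.61)]
    [0.5077 0.0076 0.032 ] [np.float64(0.2), np.float64(0.2)]
stop_face [(array([251., 244.]), 0.92)] [(array([222., 205.]), 0.71)]
    [0.5229 0.0667 0.0231] [np.float64(3.8), np.float64(3.8)]
seat_home [(array([274., 208.]), 0.68)] [(array([273., 217.]), 0.74)]
    [ 0.5012 -0.0576  0.0396] [np.float64(4.3), np.float64(4.3)]
handle_pivot [(array([241., 255.]), 0.96)] [(array([205., 207.]), 0.7)]
    [0.5238 0.1086 0.0279] [np.float64(1.4), np.float64(1.4)]
handle_end [(array([217., 252.]), 0.92)] [(array([158., 199.]), 0.56), (array([290., 146.]), 0.31)]
    [0.5362 0.1989 0.1295] [np.float64(0.8), np.float64(0.8)]
cassette_grip [(array([308., 160.]), 0.71)] [(array([368., 223.]), 0.65)]
    [ 0.4846 -0.2893  0.0419] [np.float64(2.2), np.float64(2.2)]
bottle [(array([254., 149.]), 0.54)] [(array([371., 149.]), 0.63)]
    [ 0.6641 -0.3037  0.0257] [np.float64(0.1), np.float64(0.1)]
beaker [(array([220., 194.]), 0.94)] [(array([291., 149.]), 0.81)]
    [ 0.6791 -0.1046 -0.0085] [np.float64(6.7), np.float64(6.7)]
```

View pics/s0.png

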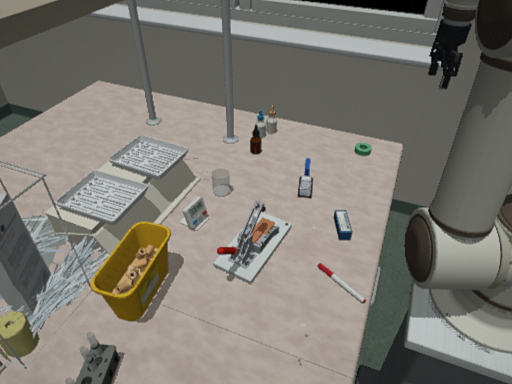

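View pics/t0.png

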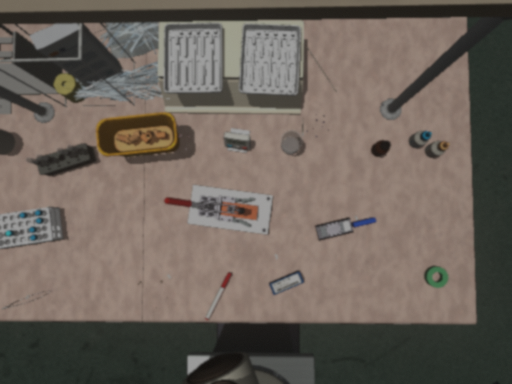

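The side view shows the fixture at about (255,245) with its red handle at (228,250), and the cassette at (307,180) with its blue tail up. In the top view the fixture is at (230,210) with the handle end at (167,201), and the cassette is at (345,227) with its tail at (365,222). Next I'll zoom in to refine the poses.

```bash
python3 - <<'E'
import cv2,numpy as np
s=cv2.imread("pics/s0.png");t=cv2.imread("pics/t0.png")
a=cv2.resize(t[180:240,150:283],(798,360),interpolation=cv2.INTER_CUBIC)
b=cv2.resize(s[195:285,205:305],(266,240),interpolation=cv2.INTER_CUBIC)
c=cv2.resize(t[205:250,310:385],(400,240),interpolation=cv2.INTER_CUBIC)
d=cv2.resize(s[150:205,290:320],(131,240),interpolation=cv2.INTER_CUBIC)
cv2.imwrite("pics/z0.png",np.vstack([a,np.hstack([b,c,d,np.zeros((240,1,3),np.uint8)])]))
E
python3 - <<'E'
from h import *
# corners of the base plate, seen in top
t=bot.camera("top");s=bot.camera("side")
for n,c in(("top",t),("side",s)):
    print(n,"cam",(-np.array(c["R"]).T@c["t"]).round(3))
    im=cv2.cvtColor(c["img"],cv2.COLOR_RGB2HSV)
    for nm,lo,hi in(("blue",(105,120,60),(130,255,255)),):
        m=cv2.inRange(im,lo,hi); k,l,st,ce=cv2.connectedComponentsWithStats(m)
        print(nm,[(st[i].tolist(),ce[i].round(1).tolist()) for i in range(1,k) if st[i][4]>15])
E
```

```text
top cam [ 0.494 -0.046  1.029]
blue [([353, 218, 22, 8, 85], [363.6, 221.8])]
side cam [0.28  0.634 0.704]
blue [([305, 158, 5, 18, 61], [306.9, 166.0])]
```

View pics/z0.png

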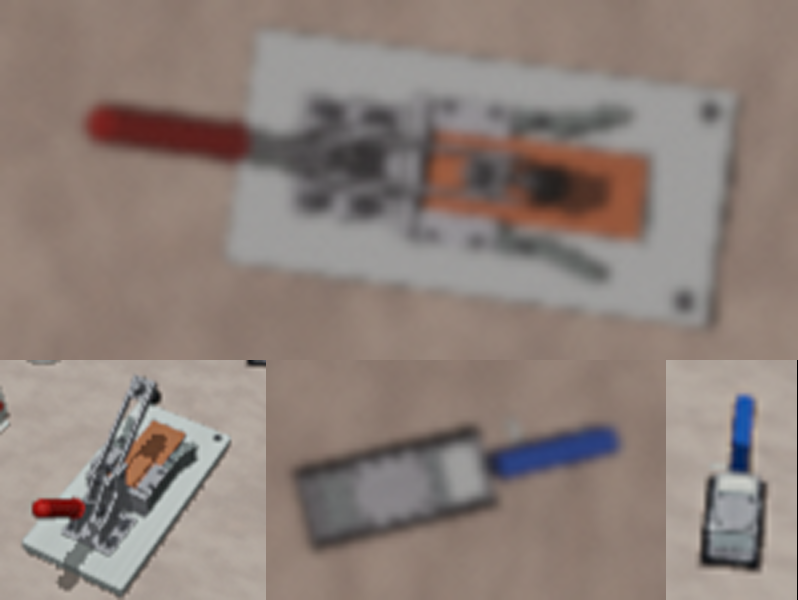

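The zoom shows the base-plate corners in top-view pixels at about (193,185), (273,195), (268,234) and (188,224). The copper plate ends at (258,213), the cassette frame corners are clear, and its tail end is at (376,220). I'll fit both poses to these.

```bash
cat > fit.py <<'E'
from h import *
t=bot.camera("top");s=bot.camera("side")
L={}
for n in "fixture guide_mouth stop_face seat_home handle_pivot handle_end cassette_grip bottle beaker".split():
    for c,k in((t,"t"),(s,"s")):
        a=bot.landmark_of(n,c)
        if a and a[0]["score"]>.5: L[n,k]=a[0]["point"]
C={"t":t,"s":s}
cor=[((-.1025,.05),(193,185)),((.1025,.05),(272.8,195.3)),((.1025,-.05),(268.3,234.2)),((-.1025,-.05),(188.3,223.7))]
# which sign of y: with yaw -97, +y of fixture = world +x = up in the top picture
cs=[((-.1025,-.05),(213.3,264.4)),((.1025,-.05),(291.5,223.9))]
def W(p,X):
    c,q=np.cos(p[2]),np.sin(p[2]);return np.array([p[0]+c*X[0]-q*X[1],p[1]+q*X[0]+c*X[1],X[2]])
def loc(p):
    gx,st,zp,px,pz,hx=p[3:9]
    return dict(fixture=(0,0,0),guide_mouth=(gx,0,zp),stop_face=(st,0,zp),seat_home=(st+.125,0,zp+.023),handle_pivot=(px,0,pz),handle_end=(px-.0906,0,pz+.0875))
def res(p,full=False):
    r=[];lab=[]
    for n,X in loc(p).items():
        for k in "ts":
            if (n,k) in L: r.append(proj(C[k],W(p,X))-L[n,k]);lab.append((n,k))
    for q,u in cor: r.append((proj(t,W(p,(*q,.016)))-u));lab.append("cor")
    if full:
        for l,e in zip(lab,r): print(l,e.round(1))
    return np.ravel(r)
p0=[.516,.055,np.radians(-97),.05,-.01,.026,-.05,.04,0]
f=least_squares(res,p0,loss="soft_l1");p=f.x
res(p,True)
print("fixture",p[:2].round(4),np.degrees(p[2]).round(2),"gx,st,zp,px,pz",p[3:8].round(4))
for n,X in loc(p).items(): print(n,W(p,X).round(4))
np.save("fix.npy",p)
cc=[((-.125,.02,.0045),(315.4,225.3)),((-.125,-.02,.0045),(319.4,240.3)),((-.035,.02,.0045),(349.8,217.8)),((-.035,-.02,.0045),(353.3,231.3)),((.02,0,.036),(376,220)),((-.0085,0,.036),(363.6,221.8))]
cc=[(X,u,t) for X,u in cc]+[((0,0,.023),L["cassette_grip",k],C[k]) for k in "ts" if ("cassette_grip",k) in L]
def rc(q): return np.ravel([proj(c,W(q,X))-u for X,u,c in cc])
g=least_squares(rc,[.485,-.285,np.radians(-80)],loss="soft_l1");q=g.x
print(rc(q).reshape(-1,2).round(1).tolist());print("cass",q[:2].round(4),np.degrees(q[2]).round(2))
m=[((-.0085,0,.03),(306.9,166.0))]
print("side tail check",proj(s,W(q,(-.0085,0,.025)))-(306.9,166.0))
for n in("bottle","beaker"):
    if (n,"t") in L: print(n,atz(t,L[n,"t"],0).round(3), atz(s,L[n,"s"],0).round(3) if (n,"s") in L else "")
E
python3 fit.py
```

```text
('fixture', 't') [3.4 1.3]
('fixture', 's') [-1.3 -1.4]
('guide_mouth', 't') [-1.8 -3. ]
('guide_mouth', 's') [ 1.8 -1.9]
('stop_face', 't') [1.6 1.5]
('stop_face', 's') [0.4 2.3]
('seat_home', 't') [-1.5 -0.3]
('seat_home', 's') [ 1.1 -0. ]
('handle_pivot', 't') [1.9 0.8]
('handle_pivot', 's') [ 0.2 -1.7]
('handle_end', 't') [-1.3 -0. ]
('handle_end', 's') [-0.2  1.6]
cor [-0.2 -1. ]
cor [ 0.3 -0.9]
cor [-0.3 -0.2]
cor [-1.1 -0.5]
fixture [0.517  0.0474] -97.58 gx,st,zp,px,pz [ 0.0365 -0.0245  0.0266 -0.0607  0.0279]
fixture [0.517  0.0474 0.    ]
guide_mouth [0.5122 0.0113 0.0266]
stop_face [0.5202 0.0717 0.0266]
seat_home [ 0.5037 -0.0522  0.0496]
handle_pivot [0.525  0.1076 0.0279]
handle_end [0.537  0.1974 0.1154]
[[-0.4, -0.2], [-0.5, 0.3], [-0.0, -1.1], [0.5, 0.9], [0.5, -0.6], [1.5, 0.3], [-0.9, -1.2], [2.3, 3.7]]
cass [ 0.4856 -0.2924] -76.51
side tail check [ 0.65355864 -0.32610956]
beaker [ 0.672 -0.11   0.   ] [ 0.685 -0.107  0.   ]
```

```bash
python3 -m inch '[[4,3,0,10.5],[8,6,-2,21],[12,9,-4,31],[16,12,-6,42],[20,15,-8,52],[24,18,-10,63],[27,20.5,-11,73],[28.9,22.1,-12,82.5]]' 6 30; python3 -m inch '[[0,0,0,0],[0,0,0,0],[0,0,0,0],[0,0,0,0],[0,0,0,0],[0,0,0,0],[0,0,0,0],[0,0,0,0]]'
python3 - <<'E'
from h import *
t=bot.camera("top");s=bot.camera("side")
o=bot.get_obs();print(o["ee_pos"],o["tcp_rot"],o["q"],o["opening"])
for c in(t,s):
    print([(np.round(x["point"],1),round(x["score"],2)) for x in bot.landmark_of("cassette_grip",c)], proj(c,o["ee_pos"]))
a=cv2.resize(t["img"][190:270,300:400],(500,400),interpolation=cv2.INTER_CUBIC)
b=cv2.resize(s["img"][110:210,270:345],(300,400),interpolation=cv2.INTER_CUBIC)
save({"img":np.hstack([a,b])},"z1")
E
```

```text
time: 3.1
ee_pos: [0.4864, -0.2913, 0.1187]
tcp_rot: [-180.0, -0.0, 103.8]
wrist_force: [-0.6, 0.1, 0.4]
opening: 0.0601
grasp_force: 0.0
time: 4.1
ee_pos: [0.4852, -0.2928, 0.1193]
tcp_rot: [180.0, 0.0, 103.4]
wrist_force: [0.5, 0.3, -0.3]
opening: 0.0597
grasp_force: 0.0
[ 0.48523768 -0.29277769  0.11928298] [-1.79998157e+02  5.42818489e-04  1.03405055e+02] [-3.11046855e+01  6.55760582e+00 -1.47709706e+00  8.19662311e+01
 -1.67925954e-03  4.54902593e+01] 0.06012219978158055
[(array([371.4, 221.6]), 0.79)] [378.00527821 221.7862844 ]
[(array([308.6, 162.2]), 0.73)] [310.98819467 136.93524491]
```

View pics/z1.png

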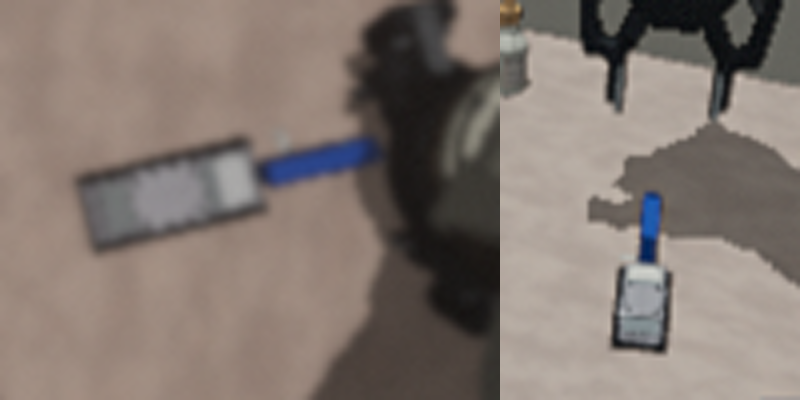

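The open fingers straddle the tail (side view, tail at about x = 308 px), and the tail axis agrees with the fit. I'll descend and grip.

```bash
python3 -m inch '[[0,0,-2,-0.5],[0,0,-4,-0.5],[0,0,-6,-0.5],[0,0,-8,-0.5],[0,0,-9.5,-0.5],[0,0,-10.4,-0.5],[0,0,-10.4,-0.5],[0,0,-10.4,-0.5]]'; python3 -m inch '[[0,0,0,0],[0,0,0,0],[0,0,0,0],[0,0,0,0],[0,0,0,0],[0,0,0,0],[0,0,0,0],[0,0,0,0]]' 0.5 40
```

```text
time: 5.3
ee_pos: [0.4856, -0.293, 0.016]
tcp_rot: [180.0, 0.0, 102.9]
wrist_force: [0.5, -1.5, -0.5]
opening: 0.0598
grasp_force: 0.0
time: 6.3
ee_pos: [0.4855, -0.2929, 0.0157]
tcp_rot: [180.0, 0.0, 102.9]
wrist_force: [0.9, 0.8, 5.6]
opening: 0.0124
grasp_force: 39.7
```

```bash
python3 -m inch '[[0,0,2,0],[0,0,4,0],[0,0,6.4,0],[0,3,6.4,-5],[0.1,6,6.4,-10],[0.2,9,6.4,-15],[0.4,12,6.4,-20.5],[0.6,14.6,6.4,-20.5]]'; python3 -m inch '[[0,0,0,0],[0,0,0,0],[0,0,0,0],[0,0,0,0],[0,0,0,0],[0,0,0,0],[0,0,0,0],[0,0,0,0]]'
python3 - <<'E'
from h import *
t=bot.camera("top");s=bot.camera("side")
save(t,"t2");save(s,"s2")
a=cv2.resize(t["img"][180:240,220:310],(540,360),interpolation=cv2.INTER_CUBIC)
b=cv2.resize(s["img"][170:270,225:290],(260,400),interpolation=cv2.INTER_CUBIC)[:360]
save({"img":np.hstack([a,b])},"z2")
o=bot.get_obs();print(o["ee_pos"],o["tcp_rot"],o["grasp_force"],o["opening"])
E
```

```text
time: 7.3
ee_pos: [0.4906, -0.1457, 0.0786]
tcp_rot: [-179.9, -0.0, 82.3]
wrist_force: [0.5, 1.1, -1.2]
opening: 0.0125
grasp_force: 39.1
time: 8.3
ee_pos: [0.4912, -0.1468, 0.0793]
tcp_rot: [180.0, 0.0, 82.4]
wrist_force: [-0.7, 0.1, -2.3]
opening: 0.0124
grasp_force: 39.1
[ 0.49123202 -0.14677899  0.07930407] [1.79998975e+02 8.81908881e-04 8.24039235e+01] 39.081655740737915 0.012310698937701004
```

View pics/z2.png

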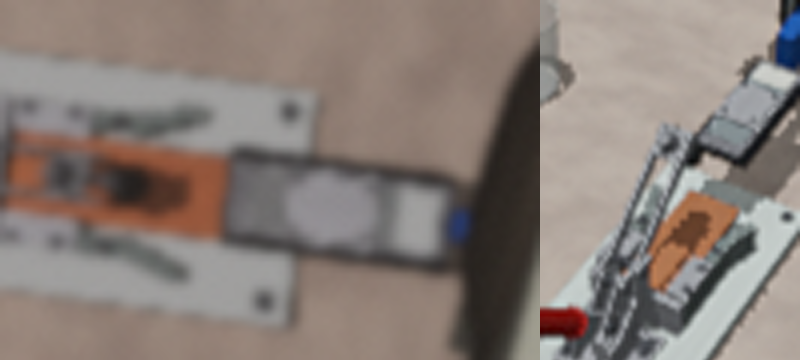

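The cassette hangs just outside the loading end, nearly in line; its nose centre is at crop (228,193) and the copper's centre line is near (228,197). I'll measure the lateral and yaw offset to subpixel precision.

```bash
cat > lat.py <<'E'
from h import *
def edges(prof,thr):
    # first up-crossing & last down-crossing of prof over thr
    i=np.where(prof>thr)[0]; 
    if len(i)<5: return None
    a,b=i[0],i[-1]
    return (a-1+(thr-prof[a-1])/(prof[a]-prof[a-1]), b+(prof[b]-thr)/(prof[b]-prof[b+1]))
def line(c,cols,r0,r1,chan,thr,z):
    P=[]
    for u in cols:
        e=edges(chan[r0:r1,u],thr)
        if e: P.append([(atz(c,(u,r0+v),z))[:2] for v in e])
    P=np.array(P); out=[]
    for k in(0,1,None):
        Q=P[:,k] if k is not None else P.mean(1)
        m=np.polyfit(Q[:,1],Q[:,0],1); out.append((m[0],m[1]))
    w=np.abs(P[:,0,0]-P[:,1,0]).mean()
    return out,w,P
if __name__=="__main__":
    t=bot.camera("top");im=t["img"].astype(float)
    org=im[...,0]-im[...,2]
    gray=im.mean(2)
    o,w,P=line(t,range(241,256),200,228,org,40,.0266);print("copper slopes(deg)",[np.degrees(np.arctan(a)).round(2) for a,b in o],"x at y=-.03:",[(a*-.03+b).round(4) for a,b in o],"w",w.round(4))
    print(gray[196:232,275].round().tolist())
    o2,w,P=line(t,range(264,290),194,232,-gray,-90,.068);print("cass slopes",[np.degrees(np.arctan(a)).round(2) for a,b in o2],"x at y=-.03:",[(a*-.03+b).round(4) for a,b in o2],"w",w.round(4))
E
python3 lat.py
```

```text
copper slopes(deg) [np.float64(8.44), np.float64(7.31), np.float64(7.87)] x at y=-.03: [np.float64(0.5234), np.float64(0.4883), np.float64(0.5058)] w 0.0358
[123.0, 124.0, 126.0, 126.0, 127.0, 127.0, 125.0, 125.0, 125.0, 114.0, 89.0, 80.0, 106.0, 126.0, 138.0, 143.0, 143.0, 142.0, 142.0, 145.0, 146.0, 147.0, 146.0, 139.0, 117.0, 83.0, 69.0, 90.0, 113.0, 123.0, 126.0, 127.0, 130.0, 133.0, 135.0, 136.0]
cass slopes [np.float64(12.36), np.float64(-2.94), np.float64(4.81)] x at y=-.03: [np.float64(0.5324), np.float64(0.4767), np.float64(0.5045)] w 0.0443
```

```bash
cat > cas.py <<'E'
from h import *
def cas(t,cols,z,r0=198,r1=231):
    g=255-t["img"].astype(float).mean(2);Q=[]
    for u in cols:
        p=g[r0:r1,u]; mid=None
        i=int(round(np.argmax(p[:len(p)//2+0])));j=len(p)//2+int(np.argmax(p[len(p)//2:]))
        v=[]
        for k in(i,j):
            if 0<k<len(p)-1: a,b,c=p[k-1:k+2];v.append(r0+k+.5*(a-c)/(a-2*b+c))
        if len(v)==2 and 10<v[1]-v[0]<18: Q.append([atz(t,(u,x),z)[:2] for x in v])
    return np.array(Q)
if __name__=="__main__":
    t=bot.camera("top")
    Q=cas(t,range(262,292),.068);print(len(Q),"sep",np.abs(Q[:,0,0]-Q[:,1,0]).round(3).tolist())
    for M in(Q[:,0],Q[:,1],Q.mean(1)):
        m=np.polyfit(M[:,1],M[:,0],1);print(np.degrees(np.arctan(m[0])).round(2),[(np.polyval(m,y)).round(4) for y in(-.03,-.07)],np.std(M[:,0]-np.polyval(m,M[:,1])).round(5))
E
python3 cas.py
```

```text
30 sep [0.033, 0.033, 0.033, 0.033, 0.033, 0.033, 0.034, 0.034, 0.035, 0.036, 0.036, 0.036, 0.036, 0.036, 0.036, 0.035, 0.035, 0.035, 0.036, 0.035, 0.035, 0.034, 0.034, 0.034, 0.034, 0.035, 0.035, 0.035, 0.035, 0.035]
6.97 [np.float64(0.5238), np.float64(0.5189)] 0.00047
8.2 [np.float64(0.49), np.float64(0.4842)] 0.00056
7.58 [np.float64(0.5069), np.float64(0.5016)] 0.00022
```

The cassette sits about 1.1 mm to +x of the copper's centre line, and its yaw is right. I'll move in with that correction and lower it by feel.

```bash
python3 -m inch '[[0,0.5,-0.5,0],[0,1,-1,0],[0,1,-1.5,0],[0,1,-2,0],[0,1,-2.5,0],[0,1,-2.9,0],[0,1,-2.9,0],[0,1,-2.9,0]]'; python3 -m inch '[[0,0,-0.1,0],[0,0,-0.2,0],[0,0,-0.3,0],[0,0,-0.4,0],[0,0,-0.4,0],[0,0,-0.4,0],[0,0,-0.4,0],[0,0,-0.4,0]]'
```

```text
time: 9.5
ee_pos: [0.4913, -0.1368, 0.0504]
tcp_rot: [180.0, -0.0, 82.4]
wrist_force: [0.0, -0.0, -1.8]
opening: 0.0122
grasp_force: 39.1
time: 10.5
ee_pos: [0.4913, -0.1369, 0.0464]
tcp_rot: [180.0, 0.0, 82.4]
wrist_force: [-0.3, -3.3, 3.1]
opening: 0.0123
grasp_force: 39.7
```

```bash
python3 -m inch '[[0,0,-0.1,0],[0,0,-0.1,0],[0,0,-0.2,0],[0,0,-0.2,0],[0,0,-0.2,0],[0,0,-0.2,0],[0,0,-0.2,0],[0,0,-0.2,0]]'
```

```text
time: 11.5
ee_pos: [0.4913, -0.1368, 0.0443]
tcp_rot: [180.0, 0.0, 82.4]
wrist_force: [-1.0, -2.9, 3.5]
opening: 0.0123
grasp_force: 39.8
```

The nose touched the plate at about z = 0.046 and now rests on it with about 5 N. I'll ease up 1 mm and slide in along the fixture's -x, watching the forces.

```bash
python3 -m inch '[[0,0,0.1,0],[0.05,0.4,0.1,0],[0.1,0.8,0.1,0],[0.16,1.2,0.1,0],[0.21,1.6,0.1,0],[0.27,2.0,0.1,0],[0.27,2.0,0.1,0],[0.27,2.0,0.1,0]]'
```

```text
time: 12.5
ee_pos: [0.494, -0.1164, 0.0453]
tcp_rot: [-180.0, -0.0, 82.4]
wrist_force: [-0.4, 0.8, 2.2]
opening: 0.0125
grasp_force: 39.6
```

```bash
python3 -m inch '[[0.05,0.4,0,0],[0.1,0.8,0,0],[0.16,1.2,0,0],[0.21,1.6,0,0],[0.27,2.0,0,0],[0.3,2.3,0,0],[0.3,2.3,0,0],[0.3,2.3,0,0]]'; python3 - <<'E'
from h import *
t=bot.camera("top");s=bot.camera("side")
a=cv2.resize(t["img"][185:240,215:305],(540,330),interpolation=cv2.INTER_CUBIC)
b=cv2.resize(s["img"][180:260,235:300],(268,330),interpolation=cv2.INTER_CUBIC)[:,:260]
save({"img":np.hstack([a,b])},"z3")
E
```

```text
time: 13.5
ee_pos: [0.497, -0.0934, 0.0453]
tcp_rot: [180.0, -0.1, 82.4]
wrist_force: [-0.0, 2.7, 2.8]
opening: 0.0121
grasp_force: 39.7
```

View pics/z3.png

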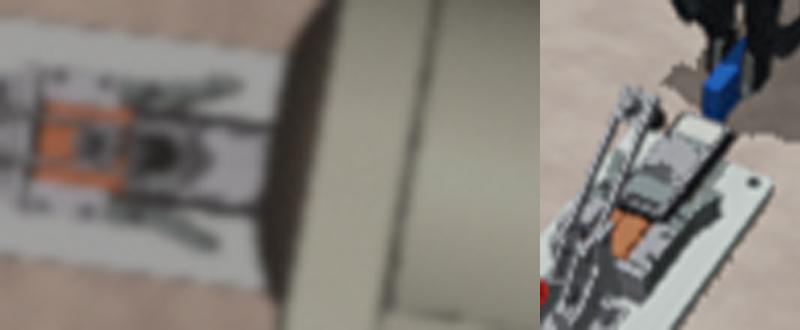

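The nose is between the guides and short of the lips, with no side force. I'll go 20 mm further under the lips, then open so that it settles flat.

```bash
python3 -m inch '[[0.03,0.25,0,0],[0.07,0.5,0,0],[0.1,0.75,0,0],[0.13,1.0,0,0],[0.13,1.0,0,0],[0.13,1.0,0,0],[0.13,1.0,0,0],[0.13,1.0,0,0]]'
```

```text
time: 14.6
ee_pos: [0.4983, -0.0836, 0.0453]
tcp_rot: [180.0, -0.0, 82.4]
wrist_force: [0.9, 1.6, 3.0]
opening: 0.0124
grasp_force: 39.8
```

```bash
python3 -m inch '[[0.03,0.25,0,0],[0.07,0.5,0,0],[0.1,0.75,0,0],[0.13,1.0,0,0],[0.13,1.0,0,0],[0.13,1.0,0,0],[0.13,1.0,0,0],[0.13,1.0,0,0]]'
```

```text
time: 15.6
ee_pos: [0.4996, -0.0736, 0.0453]
tcp_rot: [-180.0, -0.0, 82.4]
wrist_force: [0.8, 0.9, 3.9]
opening: 0.0123
grasp_force: 39.9
```

```bash
python3 -m inch '[[0,0,0,0],[0,0,0,0],[0,0,0,0],[0,0,0,0],[0,0,0,0],[0,0,0,0],[0,0,0,0],[0,0,0,0]]' 4 30;  python3 -m inch '[[0,0,0.1,0],[0,0,0.1,0],[0,0,0.1,0],[0,0,0.1,0],[0,0,0.1,0],[0,0,0.1,0],[0,0,0.1,0],[0,0,0.1,0]]' 0.5 30
```

```text
time: 16.6
ee_pos: [0.4995, -0.0738, 0.0453]
tcp_rot: [180.0, 0.0, 82.4]
wrist_force: [0.7, 0.3, 0.7]
opening: 0.0402
grasp_force: 0.0
time: 17.6
ee_pos: [0.4996, -0.0738, 0.0463]
tcp_rot: [180.0, 0.0, 82.4]
wrist_force: [-0.3, -0.4, 1.0]
opening: 0.0125
grasp_force: 34.8
```

```bash
python3 -m inch '[[0.03,0.25,0,0],[0.07,0.5,0,0],[0.1,0.75,0,0],[0.13,1.0,0,0],[0.16,1.25,0,0],[0.19,1.45,0,0],[0.19,1.45,0,0],[0.19,1.45,0,0]]'
```

```text
time: 18.6
ee_pos: [0.5015, -0.0591, 0.0463]
tcp_rot: [180.0, -0.0, 82.4]
wrist_force: [0.4, -0.7, 2.3]
opening: 0.0127
grasp_force: 35.0
```

```bash
python3 -m inch '[[0.01,0.05,0,0],[0.01,0.1,0,0],[0.02,0.15,0,0],[0.03,0.2,0,0],[0.03,0.25,0,0],[0.04,0.3,0,0],[0.04,0.3,0,0],[0.04,0.3,0,0]]'
```

```text
time: 19.6
ee_pos: [0.5018, -0.0562, 0.0463]
tcp_rot: [180.0, -0.0, 82.4]
wrist_force: [-1.0, -2.1, 4.0]
opening: 0.0124
grasp_force: 35.1
```

```bash
python3 -m inch '[[0.01,0.05,0,0],[0.01,0.1,0,0],[0.02,0.15,0,0],[0.03,0.2,0,0],[0.03,0.2,0,0],[0.03,0.25,0,0],[0.03,0.25,0,0],[0.03,0.25,0,0]]'
```

```text
time: 20.6
ee_pos: [0.5019, -0.0559, 0.0466]
tcp_rot: [180.0, 0.3, 82.3]
wrist_force: [-2.6, -16.2, 7.1]
opening: 0.0124
grasp_force: 35.6
```

```bash
python3 - <<'E'
from h import *
t=bot.camera("top");s=bot.camera("side")
a=cv2.resize(t["img"][190:230,200:260],(480,320),interpolation=cv2.INTER_CUBIC)
b=cv2.resize(s["img"][205:265,230:290],(320,320),interpolation=cv2.INTER_CUBIC)
save({"img":np.hstack([a,b])},"z4")
im=t["img"].astype(int);print(((im[...,0]-im[...,2])>40)[195:225,205:260].sum())
im=s["img"].astype(int);print(((im[...,0]-im[...,2])>60)[205:265,240:290].sum())
for n in("seat_home","cassette_grip"):
    print(n,[x["point"] for x in bot.landmark_of(n,s)[:1]])
E
```

```text
0
0
seat_home [[274.9, 206.6]]
cassette_grip [[275.2, 202.3]]
```

View pics/z4.png

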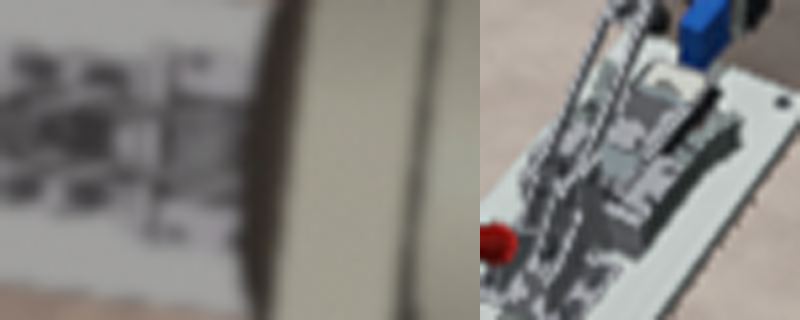

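No copper is left showing between the nose and the stop (0 px), and the 16 N reaction built up sharply, so the cassette is home. I'll let go and rise.

```bash
python3 -m inch '[[0,0,0,0],[0,0,0,0],[0,0,0,0],[0,0,0,0],[0,0,1,0],[0,0,3,0],[0,0,6,0],[0,0,9,0]]' 4.5; python3 -m inch '[[0,0,5,0],[0,0,10,0],[0,0,12.5,0],[0.7,5,12.5,0],[1.4,10,12.5,0],[2.1,15,12.5,0],[2.8,20,12.5,0],[3.3,25,12.5,0]]' 0
```

```text
time: 21.8
ee_pos: [0.5021, -0.0538, 0.1379]
tcp_rot: [180.0, -0.0, 82.4]
wrist_force: [-0.5, 0.0, 0.3]
opening: 0.045
grasp_force: 0.0
time: 22.8
ee_pos: [0.5351, 0.1979, 0.2621]
tcp_rot: [180.0, -0.0, 82.4]
wrist_force: [0.2, -0.7, 0.8]
opening: -0.0002
grasp_force: 0.0
```

```bash
python3 - <<'E'
from h import *
t=bot.camera("top");s=bot.camera("side")
o=bot.get_obs();print(o["ee_pos"],o["wrist_force"])
b=cv2.resize(s["img"][185:285,205:305],(400,400),interpolation=cv2.INTER_CUBIC)
a=cv2.resize(t["img"][185:240,200:290],(400,244),interpolation=cv2.INTER_CUBIC);a=np.vstack([a,np.zeros((156,400,3),np.uint8)])
save({"img":np.hstack([a,b])},"z5")
p=np.load("fix.npy")
for n in("seat_home","cassette_grip","handle_pivot","handle_end"):
    A=bot.landmark_of(n,t)[:1];B=bot.landmark_of(n,s)[:1]
    if A and B: print(n,A[0]["point"],B[0]["point"],A[0]["score"],tri(t,A[0]["point"],s,B[0]["point"]))
E
```

```text
[0.53492134 0.20019913 0.26107596] [-0.3582436  -1.59135601 -0.64525076]
seat_home [270.3, 215.9] [275.9, 206.8] 0.81 (array([ 0.49979408, -0.05299839,  0.04868035]), [np.float64(0.8), np.float64(0.8)])
cassette_grip [274.7, 214.5] [275.4, 202.8] 0.71 (array([ 0.50403535, -0.06331809,  0.05212231]), [np.float64(1.8), np.float64(1.8)])
handle_end [159.0, 198.1] [214.4, 254.0] 0.74 (array([0.53974056, 0.19955018, 0.1222241 ]), [np.float64(0.5), np.float64(0.5)])
```

View pics/z5.png

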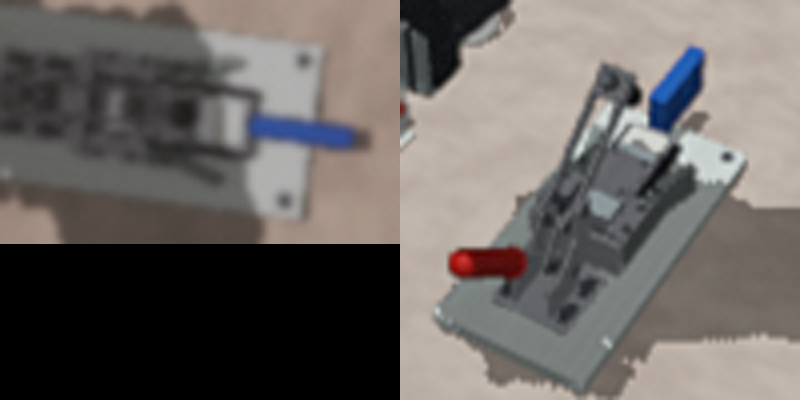

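The cassette sits in the fixture with its tail free and upright, while the red handle end lies about 12 mm toward +x of its nominal place. I'll go down behind it.

```bash
python3 -m inch '[[0.3,1.5,0,0],[0.6,2.7,0,0],[0.6,2.7,-3,0],[0.6,2.7,-7,0],[0.6,2.7,-11,0],[0.6,2.7,-14,0],[0.6,2.7,-15.8,0],[0.6,2.7,-15.8,0]]'; python3 -m inch '[[0,-0.3,0,0],[-0.1,-0.7,0,0],[-0.1,-1.0,0,0],[-0.2,-1.4,0,0],[-0.2,-1.7,0,0],[-0.3,-2.1,0,0],[-0.3,-2.1,0,0],[-0.3,-2.1,0,0]]'
```

```text
time: 24.3
ee_pos: [0.5407, 0.2234, 0.1023]
tcp_rot: [-179.9, 0.1, 82.4]
wrist_force: [-0.3, 0.0, 0.5]
opening: 0.0
grasp_force: 0.0
time: 25.3
ee_pos: [0.5381, 0.2022, 0.1033]
tcp_rot: [180.0, 0.0, 82.4]
wrist_force: [-0.3, -0.6, -0.4]
opening: 0.0002
grasp_force: 0.0
```

```bash
python3 -m inch '[[0,-0.3,0,0],[-0.1,-0.6,0,0],[-0.1,-0.9,0,0],[-0.2,-1.2,0,0],[-0.2,-1.5,0,0],[-0.2,-1.8,0,0],[-0.2,-1.8,0,0],[-0.2,-1.8,0,0]]'; python3 - <<'E'
from h import *
t=bot.camera("top");s=bot.camera("side")
b=cv2.resize(s["img"][185:285,185:285],(400,400),interpolation=cv2.INTER_CUBIC)
save({"img":b},"z6")
E
```

```text
time: 26.3
ee_pos: [0.5361, 0.1841, 0.1032]
tcp_rot: [-180.0, 0.0, 82.4]
wrist_force: [0.5, -0.6, -0.1]
opening: 0.0003
grasp_force: 0.0
```

View pics/z6.png

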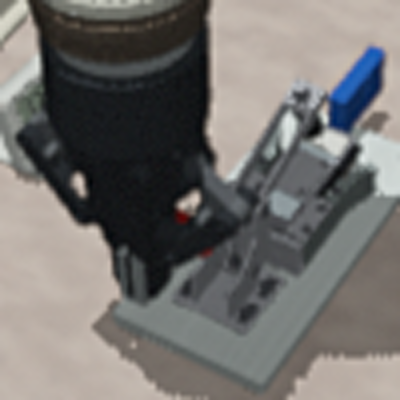

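```bash
python3 -m inch '[[0,-0.3,0,0],[-0.1,-0.6,0.1,0],[-0.1,-0.9,0.2,0],[-0.2,-1.2,0.3,0],[-0.2,-1.5,0.4,0],[-0.2,-1.8,0.5,0],[-0.3,-2.1,0.6,0],[-0.3,-2.4,0.7,0]]'
```

```text
time: 27.4
ee_pos: [0.533, 0.1603, 0.1105]
tcp_rot: [-180.0, -0.0, 82.4]
wrist_force: [-1.3, 3.9, 0.2]
opening: 0.0001
grasp_force: 0.0
```

```bash
python3 -m inch '[[0,-0.3,0.1,0],[-0.1,-0.6,0.2,0],[-0.1,-0.9,0.3,0],[-0.2,-1.2,0.4,0],[-0.2,-1.5,0.5,0],[-0.2,-1.5,0.5,0],[-0.2,-1.5,0.5,0],[-0.2,-1.5,0.5,0]]'
```

```text
time: 28.4
ee_pos: [0.5313, 0.1459, 0.1156]
tcp_rot: [180.0, -0.1, 82.4]
wrist_force: [-1.7, 6.7, 1.8]
opening: -0.0
grasp_force: 0.0
```

```bash
python3 -m inch '[[0,-0.2,0.1,0],[-0.1,-0.5,0.1,0],[-0.1,-0.7,0.2,0],[-0.1,-1.0,0.2,0],[-0.2,-1.2,0.3,0],[-0.2,-1.5,0.3,0],[-0.2,-1.5,0.3,0],[-0.2,-1.5,0.3,0]]'
```

```text
time: 29.4
ee_pos: [0.5293, 0.1303, 0.1183]
tcp_rot: [180.0, -0.0, 82.4]
wrist_force: [0.9, 3.8, 0.7]
opening: -0.0
grasp_force: 0.0
```

```bash
python3 -m inch '[[0,-0.2,0,0],[-0.1,-0.4,0,0],[-0.1,-0.6,0,0],[-0.1,-0.8,0,0],[-0.1,-1.0,0,0],[-0.1,-1.0,0,0],[-0.1,-1.0,0,0],[-0.1,-1.0,0,0]]'
```

```text
time: 30.4
ee_pos: [0.5281, 0.1202, 0.1183]
tcp_rot: [-180.0, 0.0, 82.4]
wrist_force: [-0.1, -0.0, -0.4]
opening: -0.0
grasp_force: 0.0
```

```bash
python3 -m inch '[[0,-0.05,0,0],[0,-0.1,0,0],[0,-0.15,0,0],[0,-0.2,0,0],[0,-0.25,0,0],[0,-0.3,0,0],[0,-0.3,0,0],[0,-0.3,0,0]]'
```

```text
time: 31.4
ee_pos: [0.5281, 0.118, 0.1184]
tcp_rot: [-180.0, -0.1, 82.4]
wrist_force: [0.3, 7.1, 0.6]
opening: 0.0002
grasp_force: 0.0
```

```bash
python3 -m inch '[[0,-0.03,0,0],[0,-0.06,0,0],[0,-0.06,0,0],[0,-0.06,0,0],[0,-0.06,0,0],[0,-0.06,0,0],[0,-0.06,0,0],[0,-0.06,0,0]]'
```

```text
time: 32.4
ee_pos: [0.5281, 0.1177, 0.1184]
tcp_rot: [-180.0, -0.1, 82.5]
wrist_force: [-1.0, 9.1, -0.4]
opening: -0.0
grasp_force: 0.0
```

The force rose, fell to zero, then rose again against a firm stop, as expected for a locked clamp. I'll back off, rise and check.

```bash
python3 -m inch '[[0.1,0.5,0,0],[0.2,1.5,0,0],[0.4,3,0,0],[0.6,5,0,0],[0.9,7,2,0],[0.9,8,6,0],[0.9,8,10,0],[0.9,8,12,0]]'; python3 -m inch '[[0,3,0,0],[-2,6,0,0],[-6,8,0,0],[-9,8,0,0],[-9,8,0,0],[-9,8,0,0],[-9,8,0,0],[-9,8,0,0]]'; python3 - <<'E'
from h import *
t=bot.camera("top");s=bot.camera("side")
b=cv2.resize(s["img"][185:285,205:305],(500,500),interpolation=cv2.INTER_CUBIC)
a=cv2.resize(t["img"][185:240,190:290],(300,165),interpolation=cv2.INTER_CUBIC);c=cv2.resize(t["img"][100:260,130:400],(300,178));a=np.vstack([a,c,np.zeros((157,300,3),np.uint8)])
save({"img":np.hstack([a,b])},"z7")
print(bot.get_obs()["wrist_force"])
E
```

```text
time: 33.4
ee_pos: [0.5375, 0.1982, 0.2406]
tcp_rot: [179.9, -0.1, 82.5]
wrist_force: [0.4, 0.1, -0.4]
opening: -0.0002
grasp_force: 0.0
time: 34.4
ee_pos: [0.4477, 0.2764, 0.238]
tcp_rot: [-180.0, 0.0, 82.4]
wrist_force: [-0.2, -0.5, 0.3]
opening: -0.0002
grasp_force: 0.0
[-0.06381476 -0.15923623  0.27936342]
```

View pics/z7.png

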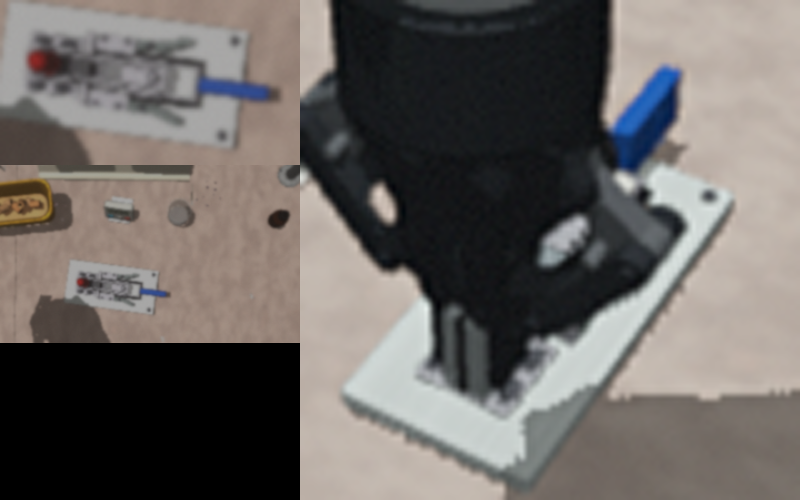

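The top view shows the red handle standing upright on its own at crop (42,62). The cassette is straight in the fixture with its blue tail free, and the bottle and beaker are where they were. The robot touches nothing, so I'll hand in.

```bash
python3 -c "
from workcell import bot
print(bot.job_done())"
```

```text
the job is handed in; nothing more can be done
None
```

I slid the cassette home against the stop (about 16 N at contact), let go of it, and pushed the clamp over dead centre, where the handle stayed upright by itself. The bottle and beaker still stand where they were, and I handed the job in at about 34.5 s without a verdict coming back.

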